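# Right the fallen lube bottle in the bike tote and hold the tote up level

### The job

The lube bottle has fallen over in the plywood bike-tool tote. While the tote stays on its mat, stand the bottle upright on the tote's floor and let go of it; then take the tote by its centre handle, lift it level until its underside is at least 10 cm above the mat, and finish while still holding it there, steady and level, with the bottle standing by itself and the spanner lying in it. Do not tip the tote on the way, and leave the hanger tool and the brake pads lying where they are.

Things in the scene. Friction and masses are not known exactly. Their poses are not given: they have to be found in the camera images.
- mat: Fixed black rubber mat on the white worktop, 420 x 740 mm, 4 mm thick, level; the tote and the bystanders stand on it. Origin at the centre of its underside, z up.
- tote: Loose open plywood carry tote standing on the mat, 284 mm (its x) by 320 mm (its y), mass about 0.5 kg; origin at the centre of its underside, z up. Floor 4 mm thick, four outer walls 6 mm thick and 40 mm high (from the underside). A centre board 12 mm thick (along x = 0, running along y, 35 mm high) divides it into two bays, each 130 mm wide in x (from |x| = 6 to 136 mm) and 308 mm long in y.
- tote_handle (a point): Centre of the tote's handle bar, 74 mm above the tote's underside over the middle of the centre board: a straight wooden bar 12 mm thick (tote x), 116 mm long (tote y) and 24 mm high (62 to 86 mm above the underside), with an open hand slot 27 mm high and 84 mm long under it, and a post at each end. Axes as the tote's. Rigid with the tote.
- bottle_mid (a point): Middle of the capped clear lube bottle, on its axis, 52.5 mm from the foot; own z points foot to cap. Square body 38 x 38 mm (sides along own x, y), 72 mm high from the flat foot, blank paper label, round shoulder, black tapered cap 28 mm wide; 105 mm high, 60 to 120 g. Starts lying on a flat side (own y vertical) on the floor of either bay, roughly along the tote's y, cap towards its +y.
- spanner: Stainless combination spanner (ring at one end, open jaw at the other), 160 mm long, about 90 g, lying flat in the bay without the bottle, its length (own x) roughly along the tote's y. Origin under its middle.
- hanger_tool_mid (a point): Middle of a red plastic derailleur hanger tool, 200 mm long, at most 28 mm high, lying on the mat beyond the tote's +y end. Bystander.
- brake_pad0: Grey silicone brake pad with a metal post, 58 mm long, 11 mm high, lying on the mat beyond the tote's -y end; origin under its middle. Bystander.
- brake_pad1: The other brake pad of the pair, the same shape and size, beside the first. Bystander.
Not all that is in view belongs to the job. What is meant by the spanner is not red or turquoise, and is the smaller of those in its own colour.

How it is judged (in metres and radians):
On the way:
1. the bottle stands upright on the tote's floor, let go, while the tote stands on the mat (angle between bottle_mid's own z axis and vertical below 0.1 rad and z of bottle_mid in the frame of tote between 0.05 and 0.062 m and horizontal distance between bottle_mid and tote below 0.19 m and contact force between the fingers and bottle below 0.3 N and linear speed of bottle below 0.03 m/s and height (world z) of tote below 0.01 m), for 0.3 s.
At the end, for the whole second after the job is handed in: Gripper holds the tote by its handle, underside 96 mm or more above the mat, tilt under 0.10 rad, slower than 20 mm/s and 0.1 rad/s, touching only gripper and load; bottle upright on its floor within 0.1 rad, untouched by the fingers; spanner on its floor (z of tote in the frame of mat above 0.1 m and angle between tote's own z axis and vertical below 0.1 rad and linear speed of tote below 0.02 m/s and angular speed of tote below 0.1 rad/s and contact force between the fingers and tote above 2 N and contact force between tote and mat below 0.1 N and contact force between tote and hanger_tool below 0.1 N and contact force between tote and brake_pad0 below 0.1 N and contact force between tote and brake_pad1 below 0.1 N and distance between the grasp point and tote_handle below 0.07 m and angle between the z axis of bottle_mid and the z axis of tote, either way round below 0.1 rad and angle between bottle_mid's own z axis and vertical below 0.17 rad and z of bottle_mid in the frame of tote between 0.05 and 0.062 m and horizontal distance between each of bottle_mid, spanner and tote below 0.19 m and contact force between the fingers and bottle below 0.3 N and z of spanner in the frame of tote between 0 and 0.03 m); the arm keeps its last pose, push and grip.
It fails at once if the tote is tipped by more than 0.25 rad (angle between tote's own z axis and vertical above 0.25 rad).
It fails at once if the hanger tool is moved by more than 30 mm (distance of hanger_tool_mid from where it was at the start of the episode above 0.03 m).
It fails at once if a brake pad is moved by more than 30 mm (distance of any of brake_pad0, brake_pad1 from where it was at the start of the episode above 0.03 m).
It also fails if it takes over 64 s, if anything falls off the work surface, if the arm or the gripper's body presses on something with over 40 N, if the wrist force passes 120 N, or if a joint passes its speed limit or range.

### The arm

A 6-joint arm with a two-finger parallel gripper is mounted at the origin on the work surface. World frame = base frame: x ahead of the robot, y to its left, z up, the work surface at z = 0. Lengths are in m, angles in degrees, forces in N, time in s.
With the tool pointing down it reaches from about 0.325 to 1 m from the base axis. Payload 5.1 kg.
Tool frame: the origin (TCP) lies between the finger pads; the fingertips stand robot.tips_ahead ahead of it and the grasp point (between the pads) lies 8 mm behind it (robot.tips_ahead is the distance from the TCP to the fingertips, in m); z points along the fingers, y is the line along which they close (so a half turn about z gives the same grasp; the last joint's range is limited). The gripper opens to 85 mm and grips with 20 to 120 N. Pads are 22 mm wide; open, the fingers measure 114 mm over their backs; the gripper's body (76 mm by 85 mm) begins 54 mm behind the grasp point. The pads swing forward as they close: fully open they stand 13 mm farther back than shut.
Start: joints at [-72.8, 7.093, 94.555, -0, 78.352, -4.733], TCP at [0.243, -0.603, 0.242] pointing down, gripper open.
Joint ranges: [-149.61, 149.61], [-58.7, 133.49], [1.44, 155.28], [-77.14, 257.14], [18.33, 153.61], [-166.67, 166.67]. Speed limits (degrees/s): [147.25, 147.25, 180, 180, 180, 180].

### API

Orientations are given as a 3x3 rotation matrix whose columns are the frame's x, y, z axes.
In Python, from workcell import robot, imaging gives the robot as it stands. The module is installed in compiled form; this text tells all that it offers.
- The arm moves only by the tool move_arm, never from a script. Its argument "steps" is a list of rows, each an object of numbers: "fingers": the finger opening in mm, from 0 to 85.4; "tx", "ty", "tz": the shift along the tool's x, y, z in mm; "roll": the turn about the tool's z in degrees. In form: [{"fingers": .., "tx": .., "ty": .., "tz": .., "roll": ..}, ...]. A call has 1 to 20 rows; each row is the pose to reach, as a shift and turn from the pose commanded when the call began, along the tool's axes at that moment; what a row does not reach only later rows make up. A row lasts 1/8 s, in which the tool goes at most 62.5 mm and 10.7 degrees, less where a joint would pass 70% of its speed; a pose out of reach is approached as far as the arm can. A call with a gripper value outside its range is refused whole. The fingers move at their own pace and stop on an object; the grip force is fixed at half the most. Time passes only in rows, so rows that repeat a pose let the fingers close. It gives the time, the measured TCP pose, the force, the opening and the grip force at its end, in the units of the state.
- robot.observe(): the state, without advancing time (a new reading comes with each control period).
- imaging.capture(name): name is "scene" or "top"; returns the picture (384x512x3 uint8, red, green, blue); there is no depth.
- imaging.calibration(name): a dict with "intrinsics" (3x3 intrinsics, pixels), "distortion" ([k1, k2, p1, p2, k3] as OpenCV has them; the pictures are not rectified), "view" (4x4, takes a point from world to camera coordinates). Camera axes: x right, y up, looking along -z (the intrinsics and any distortion apply to the point x, -y, -z); pixel columns grow to the right and rows downward; lengths in m; the calibration is good to about 2 mm. A picture is of the moment at which its call begins. calibration takes no time and is no camera call.
- robot.sign_off(): hands the job in; it is judged then, once.
The state is a dict: "time": time; "joint_positions": joint angles; "qvel": joint speeds; "effort": joint torques, N m; "tool_pos": TCP position; "orientation": TCP orientation; "ft_force": force on the tool from outside, world axes, zero at the start; "torque": the same for the moment, N m; "finger_gap": finger opening in m; "finger_force": force on a finger pad.
Only numpy, scipy, OpenCV 4.12 (cv2) and the standard library are available. Lean on these libraries where they do the work, as an engineer would, in place of code of your own. Each camera call takes 0.05 s, during which the arm holds its last target. There are 200 camera calls.

## Working session

There is one attempt and no reset: what is moved stays moved. The work goes in short steps, Python scripts to look and compute and a tool call to move; the robot and the scene stay as the last step left them, time stands still between calls to the robot, and variables do not carry over. Pictures are saved under pics/ and viewed, at most 12 in all, crops included, and the job is handed in when it is done.

Besides the shell and the picture viewer there is one more tool, called after "Emit:" by a JSON object that holds its "fn" and its "kwargs", one argument or row to a line. move_arm: Moves the arm, as the interface text tells. Its arguments: {"type":"object","properties":{"steps":{"type":"array"}},"required":["steps"]}

```bash
mkdir -p pics; cat > h.py <<'E'
import numpy as np, cv2
from workcell import robot, imaging
def ray(cam,uv):
    c=imaging.calibration(cam); K=np.array(c["intrinsics"],float); d=np.array(c["distortion"],float); V=np.array(c["view"],float)
    p=cv2.undistortPoints(np.array(uv,float).reshape(-1,1,2),K,d).reshape(-1,2)
    D=np.c_[p[:,0],-p[:,1],-np.ones(len(p))]@V[:3,:3]; o=-V[:3,:3].T@V[:3,3]
    return o,D
def onplane(cam,uv,z):
    o,D=ray(cam,uv); return o+D*((z-o[2])/D[:,2])[:,None]
def proj(cam,P):
    c=imaging.calibration(cam); K=np.array(c["intrinsics"],float); d=np.array(c["distortion"],float); V=np.array(c["view"],float)
    q=np.atleast_2d(P)@V[:3,:3].T+V[:3,3]; q=q*[1,-1,-1]
    return cv2.projectPoints(q.reshape(-1,1,3),np.zeros(3),np.zeros(3),K,d)[0].reshape(-1,2)
def snap(cam,name,crop=None,s=1.5):
    im=imaging.capture(cam); 
    cv2.imwrite(f'pics/{name}_raw.png',im[:,:,::-1])
    o=im[:,:,::-1]
    if crop: x0,y0,x1,y1=crop; o=o[y0:y1,x0:x1]
    cv2.imwrite(f'pics/{name}.png',cv2.resize(o,None,fx=s,fy=s,interpolation=cv2.INTER_CUBIC)); return im
E
python3 - <<'E'
from h import *
snap('scene','s0');snap('top','t0')
for c in('scene','top'):
    k=imaging.calibration(c);print(c,ray(c,[[256,192]]),k['distortion'])
s=robot.observe();print(s);print(robot.tips_ahead)
E
```

```text
scene (array([ 0.91265241, -0.37166367,  1.10744507]), array([[-0.40097353,  0.40717871, -0.82084889]])) [-0.09298209  0.          0.          0.          0.        ]
top (array([0.22856253, 0.16977366, 1.19071053]), array([[ 0.17580881, -0.02164408, -0.98420707]])) [-0.11369069  0.          0.          0.          0.        ]
{'time': 0.1, 'joint_positions': array([-7.28000510e+01,  7.13106143e+00,  9.46263437e+01, -1.84838493e-03,
        7.83519594e+01, -4.73458115e+00]), 'qvel': array([-0.02866622, -0.14630948, -0.07307144,  0.04475652,  0.0692561 ,
        0.07652267]), 'effort': array([ 4.80418003e-04, -4.24932003e+01, -3.66652572e+01, -1.00716508e-05,
        3.96818592e-03,  5.31966450e-06]), 'tool_pos': array([ 0.24259223, -0.6024592 ,  0.24116032]), 'orientation': array([[ 9.27608892e-01,  3.73552393e-01, -5.94620284e-04],
       [ 3.73552845e-01, -9.27607127e-01,  1.81406474e-03],
       [ 1.26074212e-04, -1.90486469e-03, -9.99998178e-01]]), 'ft_force': array([-0.38780917, -0.42784849,  0.25468087]), 'torque': array([ 0.02044683, -0.00877506, -0.04217407]), 'finger_force': 0.0, 'finger_gap': 0.08551355473488478}
0.011
```

View pics/t0.png

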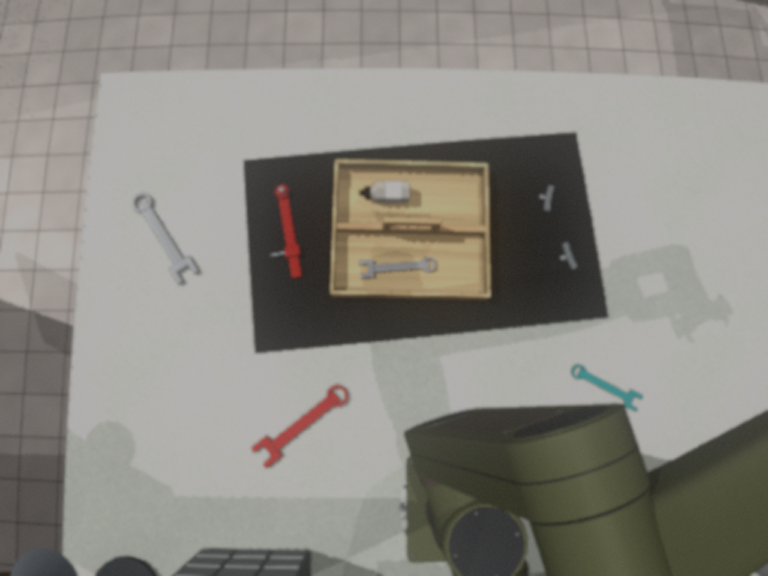

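View pics/s0.png

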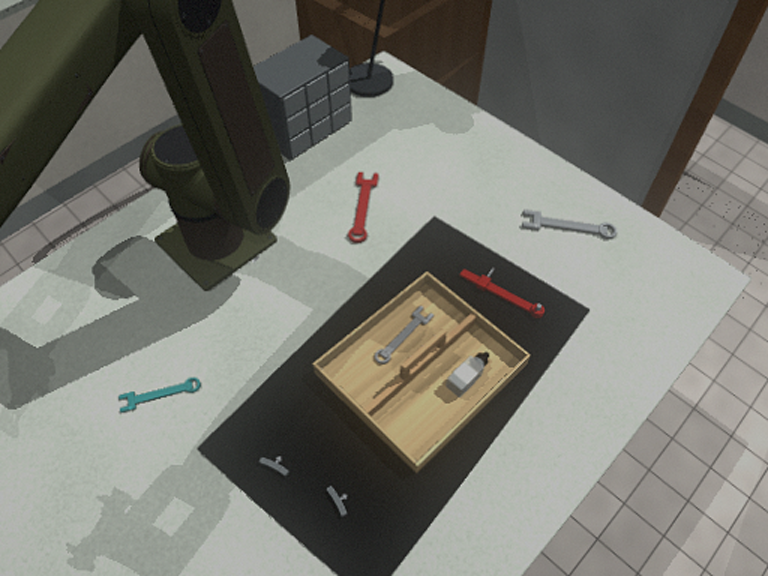

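The tote is at the centre of the mat, with its +y end to the left in the top view. The bottle lies in the far (+x) bay at about top (388,191) in the enlarged picture, cap to the left. 

Spanner candidates in the top view:
- red (300,425)
- turquoise (606,388)
- large grey (167,240), on the worktop
- small grey (398,267), in the near bay

The small grey one fits: it is neither red nor turquoise, and it is the smaller of the two greys. I'll confirm this in a crop and measure.

```bash
python3 - <<'E'
from h import *
im=cv2.imread('pics/t0_raw.png')
cv2.imwrite('pics/t0c.png',cv2.resize(im[95:210,205:345],None,fx=5,fy=5,interpolation=cv2.INTER_CUBIC))
hsv=cv2.cvtColor(im,cv2.COLOR_BGR2HSV)
m=cv2.inRange(hsv,(8,60,60),(30,255,255));m[:90]=0;m[220:]=0
m=cv2.morphologyEx(m,cv2.MORPH_CLOSE,np.ones((9,9)))
c=max(cv2.findContours(m,0,2)[0],key=cv2.contourArea)
h=cv2.convexHull(c); q=cv2.approxPolyDP(h,6,True).reshape(-1,2);print(q)
P=onplane('top',q,.044);print(P.round(4),P.mean(0))
print([np.linalg.norm(P[i]-P[i-1]).round(4) for i in range(len(P))])
# bottle/spanner inside: non-wood grey
x0,y0,x1,y1=*h.reshape(-1,2).min(0),*h.reshape(-1,2).max(0)
g=cv2.inRange(hsv,(0,0,0),(179,70,255));g[:y0+4]=0;g[y1-4:]=0;g[:,:x0+4]=0;g[:,x1-4:]=0
for k in cv2.findContours(g,0,2)[0]:
    if cv2.contourArea(k)>40:
        r=cv2.minAreaRect(k);print(r,onplane('top',[r[0]],.027),onplane('top',cv2.boxPoints(r),.03).round(3).tolist())
E
```

```text
[[223 106]
 [323 109]
 [327 198]
 [220 197]]
[[ 0.7075  0.2465  0.044 ]
 [ 0.6989 -0.0682  0.044 ]
 [ 0.4147 -0.069   0.044 ]
 [ 0.4184  0.2522  0.044 ]] [0.55986513 0.09037928 0.044     ]
[np.float64(0.2891), np.float64(0.3148), np.float64(0.2841), np.float64(0.3213)]
((262.0254821777344, 178.07081604003906), (13.139131546020508, 58.126380920410156), 88.63607025146484) [[0.47972578 0.12549737 0.027     ]] [[0.498, 0.215, 0.03], [0.502, 0.037, 0.03], [0.461, 0.037, 0.03], [0.457, 0.214, 0.03]]
((257.0, 127.5), (15.0, 32.0), 90.0) [[0.64239254 0.1399092  0.027     ]] [[0.666, 0.19, 0.03], [0.666, 0.089, 0.03], [0.617, 0.09, 0.03], [0.617, 0.19, 0.03]]
```

View pics/t0c.png

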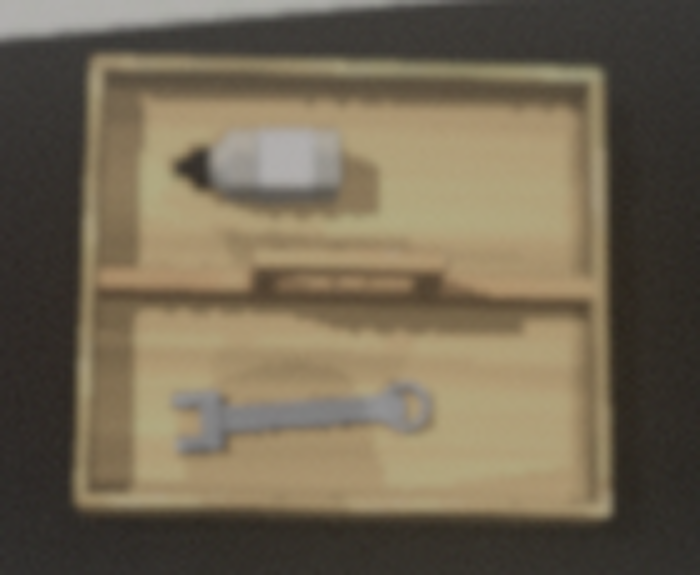

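The crop confirms it: the small grey spanner (raw ≈(262,178)) lies in the near bay. The bottle's cap tip is at raw ≈(240,128.6) and its foot at ≈(273,128). I'll refine the bottle's axis and the handle.

```bash
python3 - <<'E'
from h import *
pt=[[240,128.6],[247,128.6]]
print('tip,capbase',onplane('top',pt,.027).round(4).tolist())
print('body top face far edge',onplane('top',[[251,121],[272,121]],.046).round(4).tolist())
print('body near low edge',onplane('top',[[252,135.5],[271,135.5]],.010).round(4).tolist())
print('foot top edge',onplane('top',[[273.4,127]],.046).round(4).tolist())
b=np.array([[255,262],[443,265],[443,285],[255,285]])/5+[205,95]
print('handle top far',onplane('top',b[:2],.09).round(4).tolist())
im=cv2.imread('pics/s0_raw.png')
cv2.imwrite('pics/s0c.png',cv2.resize(im[175:320,205:360],None,fx=5,fy=4.1,interpolation=cv2.INTER_CUBIC))
s=robot.observe();print(s['tool_pos'])
E
```

```text
tip,capbase [[0.6387, 0.1933, 0.027], [0.6387, 0.1713, 0.027]]
body top face far edge [[0.6569, 0.1589, 0.046], [0.657, 0.0937, 0.046]]
body near low edge [[0.6217, 0.1555, 0.01], [0.6218, 0.0951, 0.01]]
foot top edge [[0.6374, 0.0896, 0.046]]
handle top far [[0.5584, 0.1448, 0.09], [0.5568, 0.034, 0.09]]
[ 0.24259223 -0.6024592   0.24116032]
```

View pics/s0c.png

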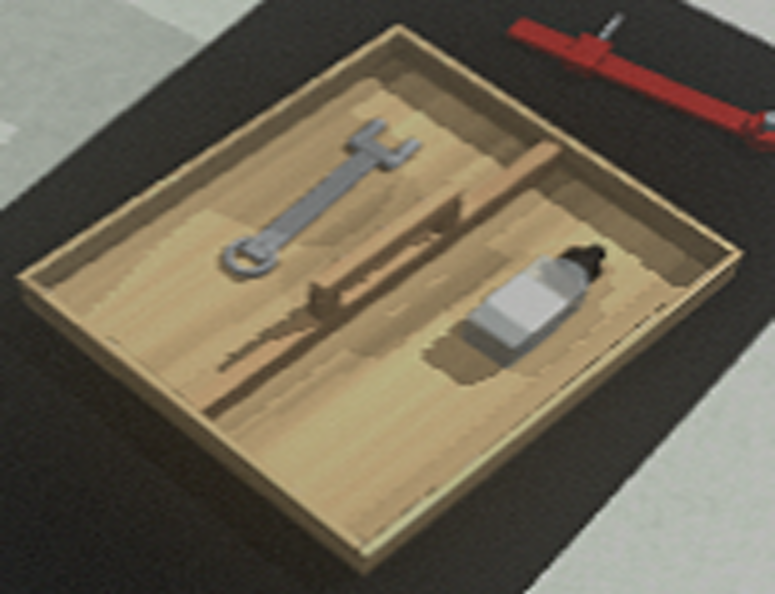

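Emit:
{"fn": "move_arm", "kwargs": {
  "steps": [
    {"fingers": 60,"tx": 661,"ty": -579,"tz": 60,"roll": -67},
    {"fingers": 60,"tx": 661,"ty": -579,"tz": 60,"roll": -67},
    {"fingers": 60,"tx": 661,"ty": -579,"tz": 60,"roll": -67},
    {"fingers": 60,"tx": 661,"ty": -579,"tz": 60,"roll": -67},
    {"fingers": 60,"tx": 661,"ty": -579,"tz": 60,"roll": -67},
    {"fingers": 60,"tx": 661,"ty": -579,"tz": 60,"roll": -67},
    {"fingers": 60,"tx": 661,"ty": -579,"tz": 60,"roll": -67},
    {"fingers": 60,"tx": 661,"ty": -579,"tz": 60,"roll": -67},
    {"fingers": 60,"tx": 661,"ty": -579,"tz": 60,"roll": -67},
    {"fingers": 60,"tx": 661,"ty": -579,"tz": 60,"roll": -67},
    {"fingers": 60,"tx": 661,"ty": -579,"tz": 60,"roll": -67},
    {"fingers": 60,"tx": 661,"ty": -579,"tz": 60,"roll": -67},
    {"fingers": 60,"tx": 661,"ty": -579,"tz": 60,"roll": -67},
    {"fingers": 60,"tx": 661,"ty": -579,"tz": 60,"roll": -67},
    {"fingers": 60,"tx": 661,"ty": -579,"tz": 60,"roll": -67},
    {"fingers": 60,"tx": 661,"ty": -579,"tz": 60,"roll": -67},
    {"fingers": 60,"tx": 661,"ty": -579,"tz": 60,"roll": -67},
    {"fingers": 60,"tx": 661,"ty": -579,"tz": 60,"roll": -67}
  ]
}}

```text
time: 2.35
tool_pos: [0.6394, 0.1797, 0.1827]
orientation: [[0.02, 1.0, 0.0], [1.0, -0.02, -0.0], [-0.0, 0.0, -1.0]]
ft_force: [0.4, 0.5, -0.4]
finger_gap: 0.0601
finger_force: 0.0
```

Emit:
{"fn": "move_arm", "kwargs": {
  "steps": [
    {"fingers": 60,"tx": 2,"ty": 0,"tz": 50,"roll": 0},
    {"fingers": 60,"tx": 2,"ty": 0,"tz": 100,"roll": 0},
    {"fingers": 60,"tx": 2,"ty": 0,"tz": 135,"roll": 0},
    {"fingers": 60,"tx": 2,"ty": 0,"tz": 150,"roll": 0},
    {"fingers": 60,"tx": 2,"ty": 0,"tz": 158,"roll": 0},
    {"fingers": 60,"tx": 2,"ty": 0,"tz": 158,"roll": 0},
    {"fingers": 40,"tx": 2,"ty": 0,"tz": 158,"roll": 0},
    {"fingers": 30,"tx": 2,"ty": 0,"tz": 158,"roll": 0},
    {"fingers": 25,"tx": 2,"ty": 0,"tz": 158,"roll": 0},
    {"fingers": 20,"tx": 2,"ty": 0,"tz": 158,"roll": 0},
    {"fingers": 20,"tx": 2,"ty": 0,"tz": 158,"roll": 0},
    {"fingers": 20,"tx": 2,"ty": 0,"tz": 158,"roll": 0}
  ]
}}

```text
time: 3.85
tool_pos: [0.6405, 0.1835, 0.0257]
orientation: [[0.019, 1.0, 0.002], [1.0, -0.019, 0.001], [0.001, 0.002, -1.0]]
ft_force: [-0.7, 1.2, 4.8]
finger_gap: 0.0251
finger_force: 58.6
```

Emit:
{"fn": "move_arm", "kwargs": {
  "steps": [
    {"fingers": 20,"tx": 0,"ty": 0,"tz": -10,"roll": 0},
    {"fingers": 20,"tx": -2,"ty": 0,"tz": -20,"roll": 0},
    {"fingers": 20,"tx": -6,"ty": 0,"tz": -30,"roll": 0},
    {"fingers": 20,"tx": -10,"ty": 0,"tz": -40,"roll": 0},
    {"fingers": 20,"tx": -10,"ty": 0,"tz": -40,"roll": 0},
    {"fingers": 20,"tx": -10,"ty": 0,"tz": -40,"roll": 0}
  ]
}}

```text
time: 4.6
tool_pos: [0.6393, 0.1729, 0.0642]
orientation: [[0.019, 1.0, -0.0], [1.0, -0.019, 0.0], [-0.0, -0.0, -1.0]]
ft_force: [0.5, 0.4, -1.1]
finger_gap: 0.025
finger_force: 59.0
```

```bash
python3 -c "
from h import *
snap('scene','s1',(205,140,360,300),4)"
```

```text
(no output)
```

View pics/s1.png

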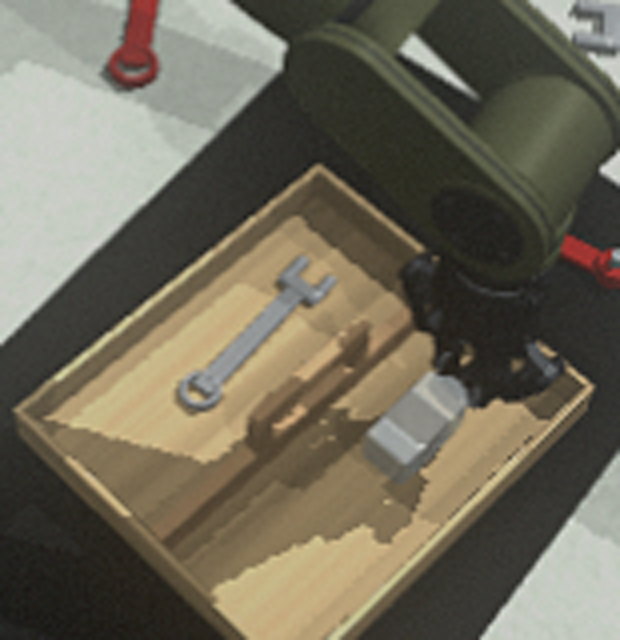

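```bash
python3 -c "
from h import *
g=np.array([.639,.173,.066])
for a in (0,10,20,30,45):
    t=np.radians(a);ax=np.array([0,-np.cos(t),-np.sin(t)]);n=np.array([0,-np.sin(t),np.cos(t)]);f=g+.094*ax
    print(a,[((proj('scene',f+s*.019*np.array([1,0,0])+u*.019*n)[0]-[205,140])*4).round().tolist() for s,u in((-1,1),(1,1),(1,-1),(-1,-1))])
"
```

```text
0 [[359.0, 428.0], [400.0, 463.0], [395.0, 487.0], [355.0, 453.0]]
10 [[355.0, 441.0], [396.0, 476.0], [397.0, 492.0], [357.0, 459.0]]
20 [[355.0, 451.0], [395.0, 485.0], [402.0, 495.0], [363.0, 461.0]]
30 [[356.0, 457.0], [396.0, 491.0], [409.0, 494.0], [370.0, 461.0]]
45 [[364.0, 461.0], [403.0, 495.0], [423.0, 486.0], [385.0, 454.0]]
```

The foot-face corners match the 0° projection, so the pads hold the bottle rigidly and it did not swing. New plan: lay the body over the +y wall with the cap outside and release it, so the foot drops in and the bottle leans. Then push the foot towards the wall and square the bottle up with the fingers.

Emit:
{"fn": "move_arm", "kwargs": {
  "steps": [
    {"fingers": 20,"tx": 0,"ty": 0,"tz": -8,"roll": 0},
    {"fingers": 20,"tx": 25,"ty": 0,"tz": -8,"roll": 0},
    {"fingers": 20,"tx": 55,"ty": 0,"tz": -8,"roll": 0},
    {"fingers": 20,"tx": 85,"ty": 0,"tz": -8,"roll": 0},
    {"fingers": 20,"tx": 105,"ty": 0,"tz": -8,"roll": 0},
    {"fingers": 20,"tx": 106,"ty": 0,"tz": -5,"roll": 0},
    {"fingers": 20,"tx": 106,"ty": 0,"tz": -2,"roll": 0},
    {"fingers": 20,"tx": 106,"ty": 0,"tz": -2,"roll": 0}
  ]
}}

```text
time: 5.65
tool_pos: [0.6411, 0.2779, 0.0655]
orientation: [[0.02, 1.0, -0.001], [1.0, -0.02, -0.001], [-0.001, -0.001, -1.0]]
ft_force: [-0.5, -0.1, 0.2]
finger_gap: 0.025
finger_force: 59.0
```

```bash
python3 -c "
from h import *
snap('scene','s2',(225,140,380,300),3.5)"
```

```text
(no output)
```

View pics/s2.png

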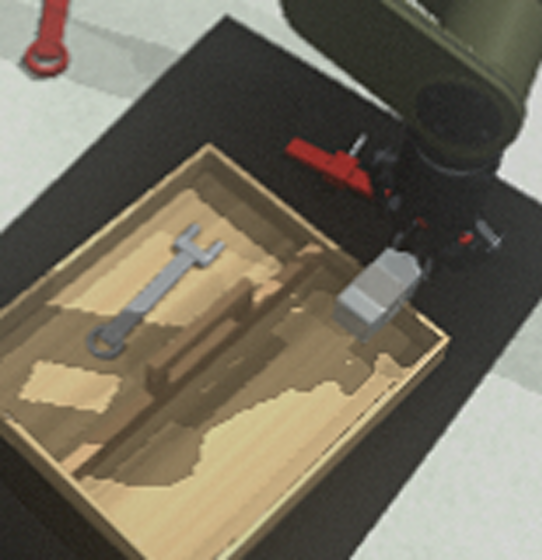

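The bottle is horizontal, its body lying across the +y wall (foot at about (365,320) in the crop) with the fingers outside the tote. Next I release it.

Emit:
{"fn": "move_arm", "kwargs": {
  "steps": [
    {"fingers": 20,"tx": 0,"ty": 0,"tz": 1,"roll": 0},
    {"fingers": 30,"tx": 0,"ty": 0,"tz": 1,"roll": 0},
    {"fingers": 40,"tx": 0,"ty": 0,"tz": 1,"roll": 0},
    {"fingers": 50,"tx": 0,"ty": 0,"tz": 1,"roll": 0},
    {"fingers": 50,"tx": 0,"ty": 0,"tz": 1,"roll": 0},
    {"fingers": 50,"tx": 0,"ty": 0,"tz": 1,"roll": 0}
  ]
}}

```text
time: 6.45
tool_pos: [0.6415, 0.2791, 0.0654]
orientation: [[0.019, 1.0, 0.0], [1.0, -0.019, 0.0], [0.0, 0.0, -1.0]]
ft_force: [-0.9, -0.5, -0.1]
finger_gap: 0.0497
finger_force: 0.0
```

```bash
python3 -c "
from h import *
snap('scene','s3',(225,140,380,300),3.5)"
```

```text
(no output)
```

View pics/s3.png

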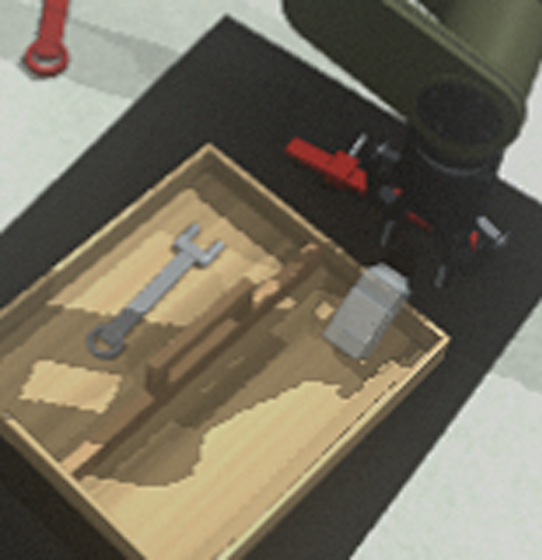

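It worked. The bottle leans on the +y wall with its foot edge on the floor at crop ≈(326,336)–(360,358). I'll measure that edge.

```bash
python3 -c "
from h import *
q=np.array([[326,337],[360,358]])/3.5+[225,140]
print(onplane('scene',q,.008).round(4),onplane('scene',q,.02).round(4))
for t in (20,30,40):
  t=np.radians(t);u=np.array([0,np.cos(t),np.sin(t)]);n=np.array([0,-np.sin(t),np.cos(t)]);c=36/np.sin(t)
  for yw in (.243,):
    cor=np.array([.639,yw-.036/np.tan(t),.008])
    f=lambda a,b,s: ((proj('scene',cor+a*u+b*n+[s,0,0])[0]-[225,140])*3.5).round().tolist()
    print(np.degrees(t),[f(0,0,-.019),f(0,0,.019),f(0,.038,-.019),f(0,.038,.019),f(.072,.038,-.019),f(.072,.038,.019)])
"
```

```text
[[0.6242 0.1901 0.008 ]
 [0.6584 0.1949 0.008 ]] [[0.6274 0.184  0.02  ]
 [0.6612 0.1887 0.02  ]]
20.0 [[288.0, 368.0], [322.0, 396.0], [282.0, 358.0], [317.0, 386.0], [338.0, 292.0], [373.0, 320.0]]
29.999999999999996 [[315.0, 341.0], [349.0, 368.0], [305.0, 336.0], [340.0, 364.0], [358.0, 269.0], [394.0, 296.0]]
40.0 [[330.0, 327.0], [363.0, 354.0], [316.0, 328.0], [350.0, 356.0], [365.0, 260.0], [400.0, 287.0]]
```

Emit:
{"fn": "move_arm", "kwargs": {
  "steps": [
    {"fingers": 50,"tx": 0,"ty": 0,"tz": -50,"roll": 0},
    {"fingers": 50,"tx": 0,"ty": 0,"tz": -90,"roll": 0},
    {"fingers": 0,"tx": -60,"ty": 4,"tz": -90,"roll": 0},
    {"fingers": 0,"tx": -115,"ty": 4,"tz": -90,"roll": 0},
    {"fingers": 0,"tx": -138,"ty": 4,"tz": -90,"roll": 0},
    {"fingers": 0,"tx": -138,"ty": 4,"tz": -50,"roll": 0},
    {"fingers": 0,"tx": -138,"ty": 4,"tz": 0,"roll": 0},
    {"fingers": 0,"tx": -138,"ty": 4,"tz": 30,"roll": 0},
    {"fingers": 0,"tx": -138,"ty": 4,"tz": 34,"roll": 0},
    {"fingers": 0,"tx": -138,"ty": 4,"tz": 34,"roll": 0}
  ]
}}

```text
time: 7.75
tool_pos: [0.6436, 0.1414, 0.0322]
orientation: [[0.018, 1.0, 0.001], [1.0, -0.018, 0.0], [0.0, 0.001, -1.0]]
ft_force: [-0.0, -0.0, -1.1]
finger_gap: -0.0
finger_force: 0.0
```

Now push +y slowly, from 0.141 to 0.177.

Emit:
{"fn": "move_arm", "kwargs": {
  "steps": [
    {"fingers": 0,"tx": 6,"ty": 0,"tz": 0,"roll": 0},
    {"fingers": 0,"tx": 12,"ty": 0,"tz": 0,"roll": 0},
    {"fingers": 0,"tx": 16,"ty": 0,"tz": 0,"roll": 0},
    {"fingers": 0,"tx": 20,"ty": 0,"tz": 0,"roll": 0},
    {"fingers": 0,"tx": 24,"ty": 0,"tz": 0,"roll": 0},
    {"fingers": 0,"tx": 28,"ty": 0,"tz": 0,"roll": 0},
    {"fingers": 0,"tx": 32,"ty": 0,"tz": 0,"roll": 0},
    {"fingers": 0,"tx": 36,"ty": 0,"tz": 0,"roll": 0},
    {"fingers": 0,"tx": 36,"ty": 0,"tz": 0,"roll": 0}
  ]
}}

```text
time: 8.88
tool_pos: [0.6436, 0.1773, 0.0313]
orientation: [[0.018, 1.0, -0.0], [1.0, -0.018, 0.0], [0.0, -0.0, -1.0]]
ft_force: [-0.2, -0.5, 0.4]
finger_gap: 0.0001
finger_force: 0.2
```

```bash
python3 -c "
from h import *
snap('scene','s4',(225,140,380,300),3.5)"
```

```text
(no output)
```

View pics/s4.png

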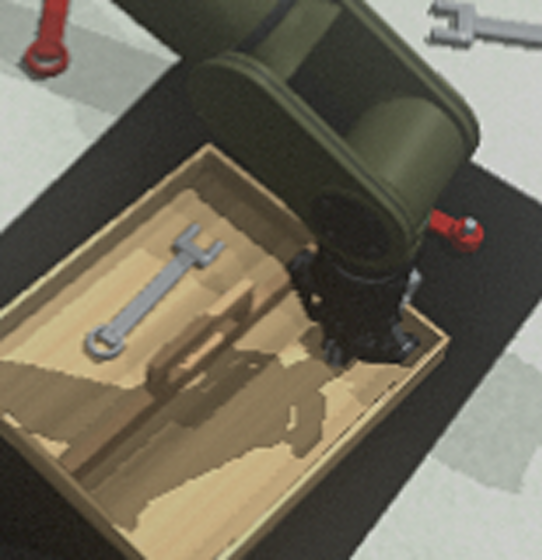

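The gripper hides the bottle, but the tote has not moved: its corner is still at (448,340). I'll back off and check numerically.

Emit:
{"fn": "move_arm", "kwargs": {
  "steps": [
    {"fingers": 0,"tx": -10,"ty": 0,"tz": 0,"roll": 0},
    {"fingers": 0,"tx": -30,"ty": 0,"tz": -20,"roll": 0},
    {"fingers": 0,"tx": -70,"ty": 0,"tz": -60,"roll": 0},
    {"fingers": 40,"tx": -110,"ty": 0,"tz": -110,"roll": 10},
    {"fingers": 85,"tx": -130,"ty": 0,"tz": -160,"roll": 20},
    {"fingers": 85,"tx": -130,"ty": 0,"tz": -160,"roll": 30},
    {"fingers": 85,"tx": -130,"ty": 0,"tz": -160,"roll": 50},
    {"fingers": 85,"tx": -130,"ty": 0,"tz": -160,"roll": 70},
    {"fingers": 85,"tx": -130,"ty": 0,"tz": -160,"roll": 90},
    {"fingers": 85,"tx": -130,"ty": 0,"tz": -160,"roll": 90},
    {"fingers": 85,"tx": -130,"ty": 0,"tz": -160,"roll": 90},
    {"fingers": 85,"tx": -130,"ty": 0,"tz": -160,"roll": 90},
    {"fingers": 85,"tx": -130,"ty": 0,"tz": -160,"roll": 90}
  ]
}}

```text
time: 10.55
tool_pos: [0.6413, 0.0458, 0.193]
orientation: [[1.0, -0.018, 0.002], [-0.018, -1.0, -0.0], [0.002, 0.0, -1.0]]
ft_force: [-0.1, 1.0, -0.4]
finger_gap: 0.0843
finger_force: 0.0
```

```bash
python3 -c "
from h import *
a=snap('scene','s5',(275,160,355,260),6); b=snap('top','t5',(205,95,265,170),5)
A=cv2.imread('pics/s5.png');B=cv2.imread('pics/t5.png')
h=max(A.shape[0],B.shape[0]);A=np.pad(A,((0,h-A.shape[0]),(0,0),(0,0)));B=cv2.resize(B,None,fx=h/B.shape[0]*.65,fy=h/B.shape[0]*.65);B=np.pad(B,((0,h-B.shape[0]),(0,0),(0,0)))
o=np.hstack([A,B]);print(o.shape,h/375*.65*5);cv2.imwrite('pics/c5.png',o)"
```

```text
(600, 792, 3) 5.2
```

View pics/c5.png

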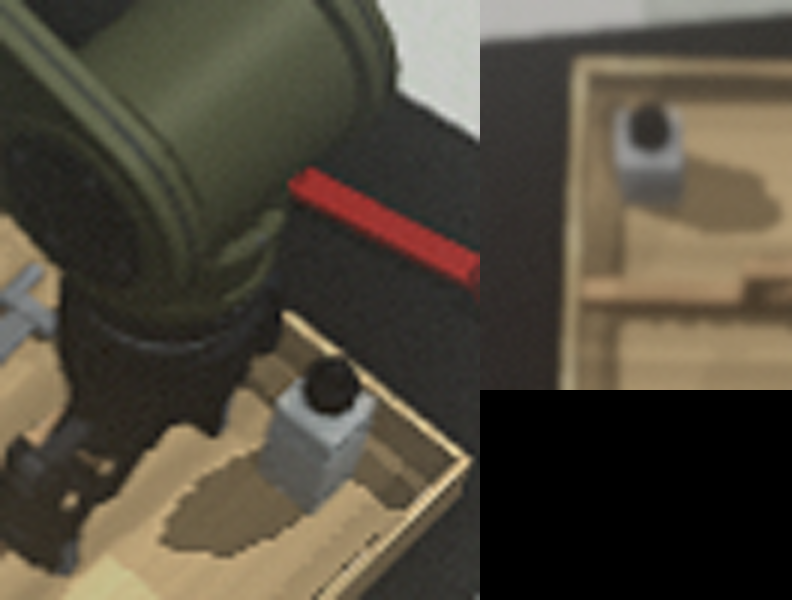

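The bottle has righted itself: in the scene view it stands upright in the +y corner of the far bay with its cap on top, and the top view shows the cap over the body at (650,130). It is clear of the fingers and has been still for a while. Next, the handle.

Emit:
{"fn": "move_arm", "kwargs": {
  "steps": [
    {"fingers": 55,"tx": -40,"ty": -30,"tz": 0,"roll": -10},
    {"fingers": 55,"tx": -86,"ty": -59,"tz": 0,"roll": -20},
    {"fingers": 55,"tx": -86,"ty": -59,"tz": 0,"roll": -30},
    {"fingers": 55,"tx": -86,"ty": -59,"tz": 0,"roll": -60},
    {"fingers": 55,"tx": -86,"ty": -59,"tz": 0,"roll": -90},
    {"fingers": 55,"tx": -86,"ty": -59,"tz": 0,"roll": -90},
    {"fingers": 55,"tx": -86,"ty": -59,"tz": 0,"roll": -90},
    {"fingers": 55,"tx": -86,"ty": -59,"tz": 0,"roll": -90},
    {"fingers": 55,"tx": -86,"ty": -59,"tz": 0,"roll": -90},
    {"fingers": 55,"tx": -86,"ty": -59,"tz": 0,"roll": -90},
    {"fingers": 55,"tx": -86,"ty": -59,"tz": 40,"roll": -90},
    {"fingers": 55,"tx": -86,"ty": -59,"tz": 80,"roll": -90},
    {"fingers": 55,"tx": -86,"ty": -59,"tz": 110,"roll": -90},
    {"fingers": 55,"tx": -86,"ty": -59,"tz": 121,"roll": -90},
    {"fingers": 55,"tx": -86,"ty": -59,"tz": 121,"roll": -90}
  ]
}}

```text
time: 12.52
tool_pos: [0.5561, 0.1075, 0.0702]
orientation: [[0.019, 1.0, -0.001], [1.0, -0.019, -0.0], [-0.0, -0.001, -1.0]]
ft_force: [0.1, 0.1, -0.1]
finger_gap: 0.055
finger_force: 0.0
```

```bash
python3 -c "
from h import *
snap('scene','s6',(205,140,360,300),4)"
```

```text
(no output)
```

View pics/s6.png

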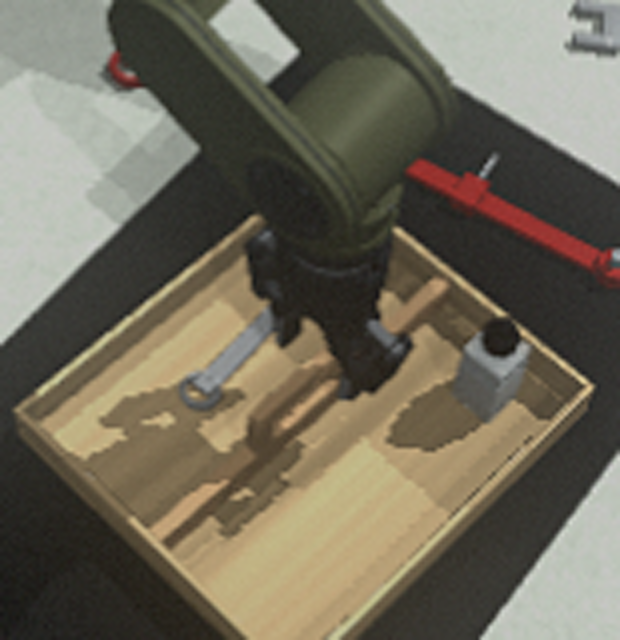

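The fingers straddle the handle bar at about (310,390), and the bottle stands at (495,370). Close slowly.

Emit:
{"fn": "move_arm", "kwargs": {
  "steps": [
    {"fingers": 45,"tx": 0,"ty": 0,"tz": 0,"roll": 0},
    {"fingers": 38,"tx": 0,"ty": 0,"tz": 0,"roll": 0},
    {"fingers": 32,"tx": 0,"ty": 0,"tz": 0,"roll": 0},
    {"fingers": 27,"tx": 0,"ty": 0,"tz": 0,"roll": 0},
    {"fingers": 23,"tx": 0,"ty": 0,"tz": 0,"roll": 0},
    {"fingers": 20,"tx": 0,"ty": 0,"tz": 0,"roll": 0},
    {"fingers": 17,"tx": 0,"ty": 0,"tz": 0,"roll": 0},
    {"fingers": 14,"tx": 0,"ty": 0,"tz": 0,"roll": 0},
    {"fingers": 11,"tx": 0,"ty": 0,"tz": 0,"roll": 0},
    {"fingers": 6,"tx": 0,"ty": 0,"tz": 0,"roll": 0},
    {"fingers": 2,"tx": 0,"ty": 0,"tz": 0,"roll": 0},
    {"fingers": 2,"tx": 0,"ty": 0,"tz": 0,"roll": 0}
  ]
}}

```text
time: 14.08
tool_pos: [0.557, 0.1076, 0.0711]
orientation: [[0.019, 1.0, 0.002], [1.0, -0.019, 0.0], [0.0, 0.002, -1.0]]
ft_force: [4.3, -1.0, 4.6]
finger_gap: 0.0112
finger_force: 59.7
```

Emit:
{"fn": "move_arm", "kwargs": {
  "steps": [
    {"fingers": 2,"tx": 0,"ty": 0,"tz": -1,"roll": 0},
    {"fingers": 2,"tx": 0,"ty": 0,"tz": -3,"roll": 0},
    {"fingers": 2,"tx": 0,"ty": 0,"tz": -6,"roll": 0},
    {"fingers": 2,"tx": 0,"ty": 0,"tz": -10,"roll": 0},
    {"fingers": 2,"tx": 0,"ty": 0,"tz": -15,"roll": 0},
    {"fingers": 2,"tx": 0,"ty": 0,"tz": -20,"roll": 0},
    {"fingers": 2,"tx": 0,"ty": 0,"tz": -25,"roll": 0},
    {"fingers": 2,"tx": 0,"ty": 0,"tz": -30,"roll": 0},
    {"fingers": 2,"tx": 0,"ty": 0,"tz": -35,"roll": 0},
    {"fingers": 2,"tx": 0,"ty": 0,"tz": -40,"roll": 0},
    {"fingers": 2,"tx": 0,"ty": 0,"tz": -44,"roll": 0},
    {"fingers": 2,"tx": 0,"ty": 0,"tz": -47,"roll": 0},
    {"fingers": 2,"tx": 0,"ty": 0,"tz": -49,"roll": 0},
    {"fingers": 2,"tx": 0,"ty": 0,"tz": -50,"roll": 0},
    {"fingers": 2,"tx": 0,"ty": 0,"tz": -50,"roll": 0}
  ]
}}

```text
time: 15.95
tool_pos: [0.5562, 0.1076, 0.1203]
orientation: [[0.019, 1.0, -0.0], [1.0, -0.019, -0.0], [-0.0, -0.0, -1.0]]
ft_force: [-0.4, 0.4, -6.7]
finger_gap: 0.0109
finger_force: 58.4
```

```bash
python3 - <<'E'
from h import *
im=snap('scene','s7',None,1.5)[:,:,::-1]
s=robot.observe();print(s['tool_pos'],s['ft_force'],s['torque'],s['finger_gap'])
# wood rim outline corners
hsv=cv2.cvtColor(np.ascontiguousarray(im),cv2.COLOR_BGR2HSV)
m=cv2.inRange(hsv,(8,60,60),(30,255,255));m[:170,:]=0;m[:,:180]=0;m[:,380:]=0
m=cv2.morphologyEx(cv2.morphologyEx(m,cv2.MORPH_OPEN,np.ones((2,2))),cv2.MORPH_CLOSE,np.ones((25,25)))
c=max(cv2.findContours(m,0,2)[0],key=cv2.contourArea)
print(cv2.approxPolyDP(cv2.convexHull(c),4,True).reshape(-1,2).tolist())
for dz in (.049,.051):
  R=np.array([[1,.018,0],[-.018,1,0],[0,0,1]])
  print([proj('scene',R@np.array([a*.142,b*.16,0])+[.557,.09,.044+dz])[0].round(1).tolist() for a,b in((1,1),(1,-1),(-1,-1),(-1,1))])
E
```

```text
[0.55616927 0.10758305 0.12019493] [-0.06925131  0.43839552 -6.35225134] [-0.01168935  0.02842563  0.05888604] 0.011182370258850946
[[270, 182], [307, 188], [355, 227], [279, 307], [206, 235]]
[[355.5, 226.0], [277.6, 302.3], [204.8, 232.4], [283.6, 169.5]]
[[355.7, 225.7], [277.6, 302.0], [204.7, 232.0], [283.6, 169.1]]
```

The tote is level and its whole weight (about 6.5 N) is held. Lift the rest.

Emit:
{"fn": "move_arm", "kwargs": {
  "steps": [
    {"fingers": 2,"tx": 0,"ty": 0,"tz": -1,"roll": 0},
    {"fingers": 2,"tx": 0,"ty": 0,"tz": -3,"roll": 0},
    {"fingers": 2,"tx": 0,"ty": 0,"tz": -6,"roll": 0},
    {"fingers": 2,"tx": 0,"ty": 0,"tz": -11,"roll": 0},
    {"fingers": 2,"tx": 0,"ty": 0,"tz": -17,"roll": 0},
    {"fingers": 2,"tx": 0,"ty": 0,"tz": -23,"roll": 0},
    {"fingers": 2,"tx": 0,"ty": 0,"tz": -29,"roll": 0},
    {"fingers": 2,"tx": 0,"ty": 0,"tz": -35,"roll": 0},
    {"fingers": 2,"tx": 0,"ty": 0,"tz": -41,"roll": 0},
    {"fingers": 2,"tx": 0,"ty": 0,"tz": -47,"roll": 0},
    {"fingers": 2,"tx": 0,"ty": 0,"tz": -53,"roll": 0},
    {"fingers": 2,"tx": 0,"ty": 0,"tz": -58,"roll": 0},
    {"fingers": 2,"tx": 0,"ty": 0,"tz": -62,"roll": 0},
    {"fingers": 2,"tx": 0,"ty": 0,"tz": -65,"roll": 0},
    {"fingers": 2,"tx": 0,"ty": 0,"tz": -67,"roll": 0},
    {"fingers": 2,"tx": 0,"ty": 0,"tz": -68,"roll": 0},
    {"fingers": 2,"tx": 0,"ty": 0,"tz": -68,"roll": 0},
    {"fingers": 2,"tx": 0,"ty": 0,"tz": -68,"roll": 0},
    {"fingers": 2,"tx": 0,"ty": 0,"tz": -68,"roll": 0}
  ]
}}

```text
time: 18.38
tool_pos: [0.5562, 0.1076, 0.1881]
orientation: [[0.019, 1.0, -0.0], [1.0, -0.019, -0.0], [-0.0, -0.0, -1.0]]
ft_force: [-0.3, -0.3, -6.5]
finger_gap: 0.0112
finger_force: 58.4
```

```bash
python3 - <<'E'
from h import *
im=snap('scene','s8',(180,90,400,310),2.7)
print(robot.observe()['tool_pos'],robot.observe()['ft_force'])
E
```

```text
[0.55619931 0.10755024 0.18818914] [ 1.19318211e-01 -5.38740043e-03 -6.89758735e+00]
```

View pics/s8.png

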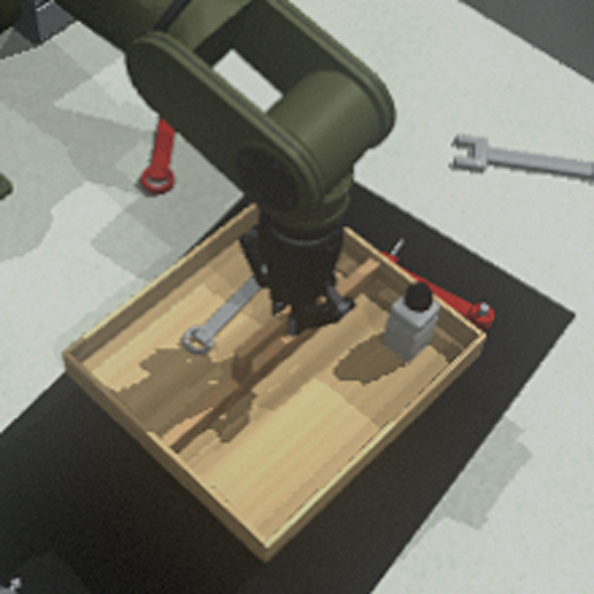

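The tote hangs level about 117 mm up. The bottle stands upright at (412,320) and the spanner lies in the near bay at (220,315). Handing in.

```bash
python3 -c "
from workcell import robot
print(robot.sign_off())"
```

```text
the job is handed in; nothing more can be done
None
```

I handed the job in at about 18 s of the 64 s: the bottle stands by itself, and the tote is held level by its handle about 117 mm above the mat with the spanner in it; sign-off returned no verdict.

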